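# Couple the sample vial's station with the gated lever

### The job

The grey-knobbed lever on the vial drive couples its motor to one of four stations: each corner slot of the steel gate belongs to the station at the same corner. With closed fingertips, push the lever along the gate, out of the middle slot, across, and fully home into the corner slot of the station where the capped sample vial stands, without putting it home in any other corner slot on the way. Push gently, never pinch or grip anything, and leave the vials standing where they are.

Things in the scene. Friction and masses are not known exactly. Their poses are not given: they have to be found in the camera images.
- drive: four-station vial drive, fixed: white base 250 x 270 mm, top at z = 25 mm; grey gear case 116 x 116 mm in its middle under a steel gate plate. Origin: centre of the base, on the worktop. x points to the far side, y left, z up; it may be turned by up to 25 degrees: near, far, left, right are meant in this frame. The lever's pivot lies 28 mm above the origin.
- gate (a point): centre of the gate plate's top, 110 mm above the worktop. Three slots run along the drive's x, at y = 0 and +-26 mm, joined in their middles by one cross channel along y at x = 0; all are 16 mm wide with ends 34 mm from the channel's middle. The steel shank is 10 mm thick; the teeth between the slots have rounded ends.
- knob (a point): centre of the grey knob on the lever: a rod with round ends, 30 mm thick, 60 mm long along the lever, 150 mm from the pivot (178 mm above the worktop with the lever upright, 165 mm in a corner slot). Rides with the lever. 1 to 2 N at the knob moves the lever; no spring, it stays where it is left.
- lever_side (a joint): sideways tilt of the lever, rad: 0 in the middle slot, positive to the left (+y of the drive); about +-0.31 in the left and right slots, where the gate stops it. Knob y in the drive frame = 150 mm * sin(lever_side) * cos(lever_fore).
- lever_fore (a joint): fore-and-aft tilt, rad: 0 in the cross channel, positive to the far side (+x of the drive); +-0.29 at the home points, stopped by the slot ends at about +-0.33. Knob x in the drive frame = 150 mm * sin(lever_fore). The lever goes sideways only within about 0.04 rad of 0. It starts somewhere in the near half of the middle slot.
- sample_vial_1: the capped sample vial: glass, 46 mm wide, 90 mm high, white screw cap on, brown sample inside; loose, stands on one of the four stations (top about 120 mm above the worktop). Origin: centre of its underside.
- vial_a: empty open glass vial without cap, 46 mm wide, 82 mm high, loose, on another station. Origin: centre of its underside.
- vial_b: empty open glass vial without cap, 46 mm wide, 82 mm high, loose, on another station. Origin: centre of its underside.
- vial_c: empty open glass vial without cap, 46 mm wide, 82 mm high, loose, on another station. Origin: centre of its underside.
- station_near_left (a point): centre of the near left station, a black rubber disc 62 mm wide; its top, 30 mm above the worktop, carries a vial. Drive frame x -88, y +98 mm.
- home_near_left (a point): where the centre of the knob stands when the lever is fully home in the near left corner slot (couples the near left station; the slot's end stops the knob about 5 mm further out along x): drive frame x -43.5, y +44.5, z 165 mm.
- station_near_right (a point): centre of the near right station, a black rubber disc 62 mm wide; its top, 30 mm above the worktop, carries a vial. Drive frame x -88, y -98 mm.
- home_near_right (a point): where the centre of the knob stands when the lever is fully home in the near right corner slot (couples the near right station; the slot's end stops the knob about 5 mm further out along x): drive frame x -43.5, y -44.5, z 165 mm.
- station_far_left (a point): centre of the far left station, a black rubber disc 62 mm wide; its top, 30 mm above the worktop, carries a vial. Drive frame x +88, y +98 mm.
- home_far_left (a point): where the centre of the knob stands when the lever is fully home in the far left corner slot (couples the far left station; the slot's end stops the knob about 5 mm further out along x): drive frame x +43.5, y +44.5, z 165 mm.
- station_far_right (a point): centre of the far right station, a black rubber disc 62 mm wide; its top, 30 mm above the worktop, carries a vial. Drive frame x +88, y -98 mm.
- home_far_right (a point): where the centre of the knob stands when the lever is fully home in the far right corner slot (couples the far right station; the slot's end stops the knob about 5 mm further out along x): drive frame x +43.5, y -44.5, z 165 mm.
There are look-alikes about, which are no part of the job. What is shaped like the vial_b but orange, purple or red is not meant.

How it is judged:
By the outcome, as a careful person would: the job done as asked, in the order asked, and still so for the second after the job is handed in, with the robot touching nothing.
It also fails if it takes over 54 s, if anything falls off the work surface, if the arm or the gripper's body presses on something with over 40 N, if the wrist force passes 120 N, or if a joint passes its speed limit or range.

### The arm

A 7-joint arm with a two-finger parallel gripper is mounted at the origin on a cart in front of the work surface, level with it; the furniture and walls round the work are solid. World frame = base frame: x ahead of the robot, y to its left, z up, the work surface at z = 0. Lengths are in m, angles in rad, forces in N, time in s.
With the tool pointing down it reaches from about 0.425 to 1.025 m from the base axis. Payload 9.4 kg.
Tool frame: the origin (TCP) lies at the very end of the fingers, on their centre line; the grasp point (between the pads) lies 19 mm behind it (robot.tcp_to_grasp is the distance from the TCP to the grasp point, in m); z points along the fingers, y is the line along which they close (so a half turn about z gives the same grasp; the last joint's range is limited). The gripper opens to 85 mm and grips with 20 to 120 N. Pads are 22 mm wide; open, the fingers measure 114 mm over their backs; the gripper's body (76 mm by 85 mm) begins 54 mm behind the grasp point. The pads swing forward as they close: fully open they stand 13 mm farther back than shut.
Start: joints at [-1.251, 0.599, -0.003, 1.599, 0.002, 0.943, -0.08], TCP at [0.28, 0.669, 0.231] pointing down, gripper open.
Joint ranges: [-2.57, 2.57], [-0.35, 1.97], [-1.29, 1.29], [0.11, 2.56], [-1.05, 4.19], [0.11, 1.86], [-2.63, 2.63]. Speed limits (rad/s): [2.22, 2.22, 3.01, 3.01, 3.14, 3.14, 3.14].

### API

Orientations are given as a unit quaternion [w, x, y, z].
In Python, from station import robot, read_camera, camera_info gives the robot as it stands. The module is installed in compiled form; this text tells all that it offers.
- The arm moves only by the tool drive_tool, never from a script. Its arguments are lists of equal length, an entry for each row: "gripper": the opening in per cent of the stroke, from 0 (shut) to 100 (fully open); "slide": the shift along the tool's x, y, z in cm, a list of three; "delta_rot": the turn, a rotation vector about the tool's x, y, z in degrees, a list of three. A call has 1 to 8 rows; each row shifts and turns the commanded pose from where the row before left it, along the tool's axes as they then stand; what a row does not reach is not made up. A row lasts 1/8 s, in which the tool goes at most 62.5 mm and 10.7 degrees, less where a joint would pass 70% of its speed; a pose out of reach is approached as far as the arm can. A call with a gripper value outside its range is refused whole. The fingers move at their own pace and stop on an object; "newtons" is the grip in N (left out, the last holds). Time passes only in rows, so rows that do not move let the fingers close. It gives the time, the measured TCP pose, the force, the opening and the grip force at its end, in the units of the state.
- robot.get_state(): the state, without advancing time (a new reading comes with each control period).
- read_camera(name): name is "side" or "top"; returns (picture, depth): 384x512x3 uint8, blue, green, red; 384x512 float32, m along the optical axis (not along the pixel's ray), 0 where there is no reading.
- camera_info(name): a dict with "intrinsics" (3x3 intrinsics, pixels), "R" (3x3) and "t" (3): a world point X has camera coordinates R X + t. Camera axes: x right, y down, z forward; pixel columns grow to the right and rows downward; lengths in m; the calibration is good to about 2 mm. A picture is of the moment at which its call begins. camera_info takes no time and is no camera call.
- robot.sign_off(): hands the job in; it is judged then, once.
The state is a dict: "clock": time; "joint_positions": joint angles; "joint_vel": joint speeds; "effort": joint torques, N m; "eef_pos": TCP position; "ee_rot": TCP orientation; "force": force on the tool from outside, world axes, zero at the start; "ft_torque": the same for the moment, N m; "finger_gap": finger opening in m; "grip_force": force on a finger pad.
Only numpy, scipy, OpenCV 4.12 (cv2) and the standard library are available. Lean on these libraries where they do the work, as an engineer would, in place of code of your own. Each camera call takes 0.05 s, during which the arm holds its last target. There are 200 camera calls.

## Working session

There is one attempt and no reset: what is moved stays moved. The work goes in short steps, Python scripts to look and compute and a tool call to move; the robot and the scene stay as the last step left them, time stands still between calls to the robot, and variables do not carry over. Pictures are saved under pics/ and viewed, at most 10 in all, crops included, and the job is handed in when it is done.

Besides the shell and the picture viewer there is one more tool, called after ">>>" by a JSON object that holds its "fn" and its "kwargs". drive_tool: Moves the arm, as the interface text tells. Its arguments: {"type":"object","properties":{"gripper":{"type":"array"},"slide":{"type":"array"},"delta_rot":{"type":"array"},"newtons":{"type":"number"}},"required":["gripper","slide","delta_rot"]}

```bash
mkdir -p pics; cat > h.py <<'E'
import numpy as np, cv2
from station import robot, read_camera, camera_info
def cloud(n,d):
    c=camera_info(n);K=np.array(c["intrinsics"]);R=np.array(c["R"]);t=np.array(c["t"])
    v,u=np.mgrid[:d.shape[0],:d.shape[1]]
    P=np.stack([(u-K[0,2])/K[0,0]*d,(v-K[1,2])/K[1,1]*d,d],-1)
    return (P-t)@R
def proj(n,X):
    c=camera_info(n);p=np.array(c["intrinsics"])@(np.array(c["R"])@np.array(X)+np.array(c["t"]));return p[:2]/p[2]
E
python3 - <<'E'
from h import *
for n in("top","side"):
    im,d=read_camera(n);cv2.imwrite(f"pics/{n}1.png",im);np.savez(f"{n}1.npz",im=im,d=d)
    c=camera_info(n);print(n,-np.array(c["R"]).T@c["t"],np.array(c["R"])[2], c["intrinsics"][0][0])
s=robot.get_state();print(s["clock"],s["eef_pos"],s["ee_rot"],s["finger_gap"])
E
```

```text
top [ 0.51466006 -0.0407601   0.99343569] [ 0.08183361 -0.03482218 -0.99603749] 385.6861148775332
side [ 0.61545834 -0.86347212  0.56565067] [-0.04189307  0.88468841 -0.46429667] 437.31986143365856
0.1 [0.28002555 0.66827314 0.23050823] [-8.92960420e-05  1.97063282e-01  9.80390517e-01 -6.99931751e-04] 0.08555527381118118
```

View pics/top1.png

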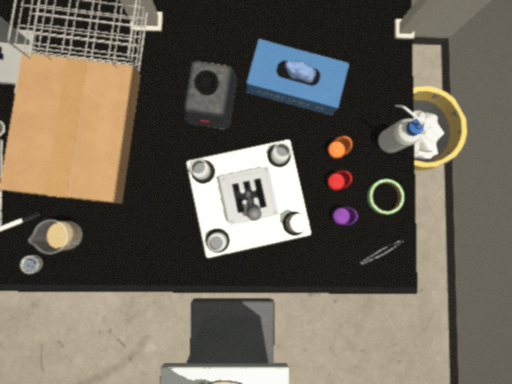

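View pics/side1.png

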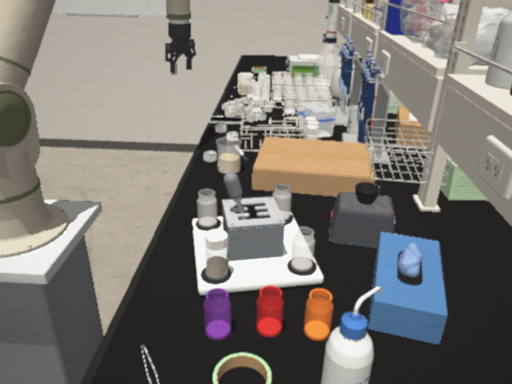

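The top view shows the drive in the middle. The white-capped vial is at (294,222), near right. The open vials are at (203,170), (280,154) and (216,240), and the knob is at about (253,210). The side view shows a white cap over brown at (217,255). The purple, red and orange vials stand off the drive and are not meant. I'll confirm with a crop and measure the drive.

```bash
python3 - <<'E'
from h import *
z=np.load("top1.npz");im,d=z["im"],z["d"];P=cloud("top",d)
c=im[130:270,170:330];s=np.load("side1.npz")["im"][170:300,180:330]
a=cv2.resize(c,(480,420),interpolation=3);b=cv2.resize(s,(320,277),interpolation=3);o=np.zeros((420,800,3),np.uint8);o[:,:480]=a;o[:277,480:]=b
cv2.imwrite("pics/crop1.png",o)
roi=(abs(P[...,0]-.5)<.25)&(abs(P[...,1])<.25)&(d>0)
print("z worktop",np.median(P[roi&(P[...,2]<.015)][:,2]))
def rect(n,m,h):
    p=P[m][:,:2].astype(np.float32);print(n,len(p),cv2.minAreaRect(p), np.median(P[m][:,2]))
base=roi&(abs(P[...,2]-.025)<.006)&(im.min(-1)>150)
k=cv2.connectedComponentsWithStats(base.astype(np.uint8));i=1+np.argmax(k[2][1:,4]);rect("base",k[1]==i,.025)
g=roi&(abs(P[...,2]-.110)<.006)
k=cv2.connectedComponentsWithStats(g.astype(np.uint8));i=1+np.argmax(k[2][1:,4]);rect("gate",k[1]==i,.11)
kb=roi&(P[...,2]>.13);v,u=np.where(kb);print("knob px",u.mean(),v.mean(),P[kb].mean(0),P[kb].min(0),P[kb].max(0),len(u))
E
```

```text
z worktop 0.0002804505890628309
base 5936 ((0.572418749332428, -0.05337981879711151), (0.2495843917131424, 0.26949018239974976), 13.069466590881348) 0.025177535164767062
gate 1669 ((0.5724965333938599, -0.053350672125816345), (0.11588482558727264, 0.11595247685909271), 13.004745483398438) 0.11039927379605763
knob px 253.7170731707317 211.9512195121951 [ 0.53185781 -0.06216077  0.19263467] [ 0.51510933 -0.07740811  0.16065519] [ 0.54950431 -0.04833445  0.20487547] 205
```

View pics/crop1.png

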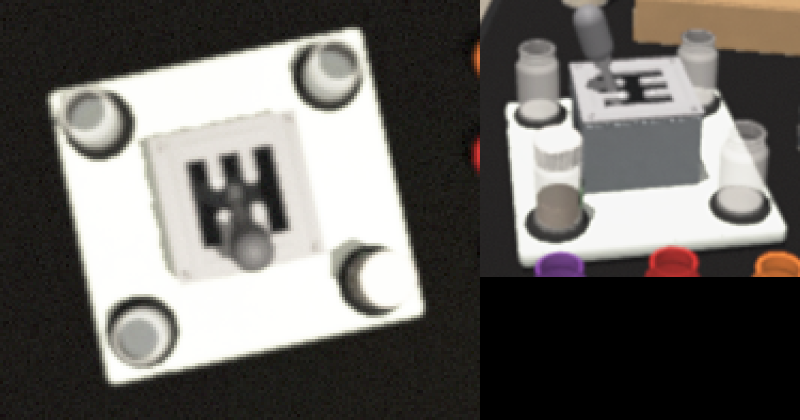

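The crop confirms the capped brown vial stands at near right (crop 375,280), so the target is home_near_right. The drive is at (0.5725, -0.0534), turned 13.0°. The knob leans to the near side in the middle slot. First I lift, shut the fingers and turn the tool so that tool x = drive y, tool y = drive x and tool z points down.

>>> {"fn": "drive_tool", "kwargs": {"gripper": [0,0,0,0,0,0,0], "slide": [[0,0,-1],[0,0,-1],[0,0,-1],[0,0,-1],[0,0,-1],[0,0,-1],[0,0,0]], "delta_rot": [[0,0,9],[0,0,9],[0,0,9],[0,0,9],[0,0,9],[0,0,9.3],[0,0,0]]}}

```text
clock: 0.98
eef_pos: [0.28, 0.6689, 0.2915]
ee_rot: [0.0, 0.622, 0.783, 0.0]
force: [0.0, -0.1, 0.5]
finger_gap: 0.0003
grip_force: 0.0
```

>>> {"fn": "drive_tool", "kwargs": {"gripper": [0,0,0,0,0,0,0,0], "slide": [[-4,0,0],[-5,0,0],[-5,0,0],[-5,0.5,0],[-5,0.5,0],[-5,0.5,0],[-5,0.5,0],[-5,0.3,0]], "delta_rot": [[0,0,0],[0,0,0],[0,0,0],[0,0,0],[0,0,0],[0,0,0],[0,0,0],[0,0,0]]}}

```text
clock: 1.98
eef_pos: [0.3903, 0.292, 0.2909]
ee_rot: [0.0, 0.621, 0.784, -0.0]
force: [0.7, 0.0, -0.4]
finger_gap: 0.0001
grip_force: 0.0
```

>>> {"fn": "drive_tool", "kwargs": {"gripper": [0,0,0,0,0,0,0,0], "slide": [[-5,0,0],[-5,0,0],[-5,0,0],[-5,0,0],[-5,0,0],[-5,0,0],[-5,0,0],[-2.9,0,0]], "delta_rot": [[0,0,0],[0,0,0],[0,0,0],[0,0,0],[0,0,0],[0,0,0],[0,0,0],[0,0,0]]}}

```text
clock: 2.98
eef_pos: [0.475, -0.0781, 0.291]
ee_rot: [0.0, 0.622, 0.783, -0.0]
force: [-0.4, 1.4, -1.0]
finger_gap: 0.0001
grip_force: 0.0
```

```bash
cat >> h.py <<'E'
O=np.array([.5725,-.0534]);th=np.radians(13.03);A=np.array([[np.cos(th),np.sin(th)],[-np.sin(th),np.cos(th)]])
def drv(p): p=np.asarray(p);return np.concatenate([(p[...,:2]-O)@A.T,p[...,2:]],-1)
def tcp():
    s=robot.get_state();print("clock",s["clock"],"tcp drive mm",drv(s["eef_pos"]).round(4)*1e3,"F",np.round(s["force"],1))
def knob(tag=None):
    tcp()
    for n in("top","side"):
        im,d=read_camera(n);Q=drv(cloud(n,d))
        if tag: cv2.imwrite(f"pics/{n}_{tag}.png",im)
        hsv=im.max(-1).astype(int)-im.min(-1)
        m=(d>0)&(abs(Q[...,0])<.09)&(abs(Q[...,1])<.09)&(Q[...,2]>.15)&(Q[...,2]<.215)
        k=cv2.connectedComponentsWithStats(m.astype(np.uint8))
        for i in range(1,k[0]):
            if k[2][i,4]>25:
                q=Q[k[1]==i]*1e3;c=im[k[1]==i].mean(0)
                print(n,k[2][i,4],"px",k[3][i].round(),"mean",q.mean(0).round(),"min",np.percentile(q,3,0).round(),"max",np.percentile(q,97,0).round(),"bgr",c.round())
E
python3 -c "
from h import *
knob()"
```

```text
clock 2.975 tcp drive mm [-100.6   -2.1  291. ] F [-0.4  1.4 -1. ]
side 346 px [233. 185.] mean [-43. -11. 178.] min [-58. -16. 153.] max [-28.  -1. 200.] bgr [103. 101. 103.]
```

>>> {"fn": "drive_tool", "kwargs": {"gripper": [0,0,0,0,0,0,0,0], "slide": [[0.2,0,4],[0,0,4],[0,0,4],[0,0,0.6],[0,1,0],[0,1,0],[0,1,0],[0,0.5,0]], "delta_rot": [[0,0,0],[0,0,0],[0,0,0],[0,0,0],[0,0,0],[0,0,0],[0,0,0],[0,0,0]]}}

```text
clock: 4.08
eef_pos: [0.5097, -0.0654, 0.1659]
ee_rot: [0.0, 0.622, 0.783, 0.0]
force: [-1.1, 0.0, 1.0]
finger_gap: 0.0003
grip_force: 0.8
```

>>> {"fn": "drive_tool", "kwargs": {"gripper": [0,0,0,0,0,0,0], "slide": [[0,0.5,0],[0,0.5,0],[0,0.5,0],[0,0.5,0],[0,0.5,0],[0,0.3,0],[0,0,0]], "delta_rot": [[0,0,0],[0,0,0],[0,0,0],[0,0,0],[0,0,0],[0,0,0],[0,0,0]]}}

```text
clock: 4.95
eef_pos: [0.5364, -0.0594, 0.1653]
ee_rot: [0.0, 0.623, 0.782, 0.0]
force: [-0.3, -0.6, 0.9]
finger_gap: 0.0002
grip_force: 0.2
```

```bash
python3 -c "
from h import *
knob('a')
im=cv2.imread('pics/side_a.png')[130:290,170:340];cv2.imwrite('pics/crop_a.png',cv2.resize(im,None,fx=3,fy=3))"
```

```text
clock 4.95 tcp drive mm [-36.6   2.3 165.3] F [-0.3 -0.6  0.9]
side 693 px [242. 179.] mean [-24.  -9. 188.] min [-53. -16. 158.] max [  3.   1. 214.] bgr [79. 79. 79.]
```

View pics/crop_a.png

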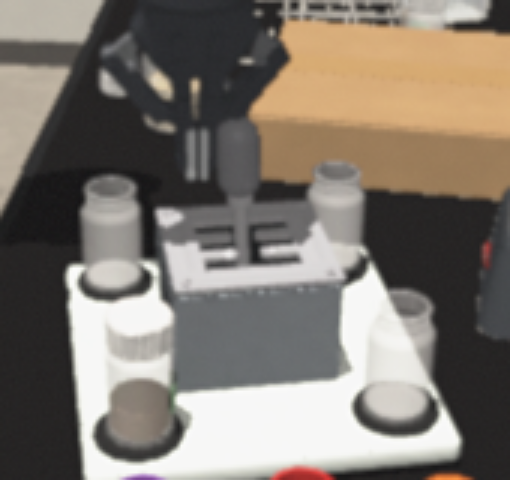

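The side crop shows the shut fingers (195,155) touching the knob (238,160). The lever is nearly upright in the middle slot, just short of the channel. I'll measure the knob's far edge.

```bash
cat >> h.py <<'E'
def edge(sign=1):
    "knob x from its silhouette edge in the side view (sign=+1 far edge, -1 near edge), extrapolated to knob centre"
    tcp();im,d=read_camera("side");Q=drv(cloud("side",d))*1e3
    for lo,hi in((163,172),(172,182),(182,192),(192,202)):
        m=(d>0)&(abs(Q[...,0])<85)&(abs(Q[...,1])<90)&(Q[...,2]>lo)&(Q[...,2]<hi)
        x=Q[m][:,0];e=np.percentile(x*sign,98)*sign
        f=Q[m][abs(x-e)<20];print("z",lo,hi,"edge",e.round(1),"knob x~",(e-14.5*sign).round(1),"y front",np.percentile(f[:,1],5).round(1))
E
python3 -c "
from h import *
edge()"
```

```text
clock 5.05 tcp drive mm [-36.8   2.3 165.3] F [ 0.4  0.3 -0.5]
z 163 172 edge 5.9 knob x~ -8.6 y front -16.8
z 172 182 edge 5.6 knob x~ -8.9 y front -16.0
z 182 192 edge 5.4 knob x~ -9.1 y front -16.2
z 192 202 edge 3.1 knob x~ -11.4 y front -15.9
```

>>> {"fn": "drive_tool", "kwargs": {"gripper": [0,0,0,0], "slide": [[0,0.3,0],[0,0.3,0],[0,0.2,0],[0,0,0]], "delta_rot": [[0,0,0],[0,0,0],[0,0,0],[0,0,0]]}}

```text
clock: 5.6
eef_pos: [0.5441, -0.0576, 0.1653]
ee_rot: [0.0, 0.623, 0.782, 0.0]
force: [-0.3, -0.1, 1.1]
finger_gap: 0.0002
grip_force: 0.3
```

```bash
python3 -c "
from h import *
edge()"
```

```text
clock 5.6 tcp drive mm [-28.6   2.3 165.3] F [-0.3 -0.1  1.1]
z 163 172 edge 12.0 knob x~ -2.5 y front -16.9
z 172 182 edge 11.2 knob x~ -3.3 y front -16.6
z 182 192 edge 11.1 knob x~ -3.4 y front -16.9
z 192 202 edge 11.2 knob x~ -3.3 y front -16.7
```

>>> {"fn": "drive_tool", "kwargs": {"gripper": [0,0,0,0,0,0], "slide": [[0,0.2,0],[0,0,0],[0,-2,0],[0,-4,0],[0,-4,0],[0,0,0]], "delta_rot": [[0,0,0],[0,0,0],[0,0,0],[0,0,0],[0,0,0],[0,0,0]]}}

```text
clock: 6.4
eef_pos: [0.4457, -0.0802, 0.1655]
ee_rot: [-0.001, 0.624, 0.782, -0.0]
force: [0.2, -0.3, 0.2]
finger_gap: 0.0001
grip_force: 0.0
```

```bash
python3 -c "
from h import *
edge();knob('b')"
```

```text
clock 6.4 tcp drive mm [-129.6    2.5  165.5] F [ 0.2 -0.3  0.2]
z 163 172 edge 14.2 knob x~ -0.3 y front -17.6
z 172 182 edge 13.9 knob x~ -0.6 y front -16.2
z 182 192 edge 13.5 knob x~ -1.0 y front -16.4
z 192 202 edge 13.6 knob x~ -0.9 y front -15.5
clock 6.45 tcp drive mm [-127.3    2.3  165.6] F [0.2 0.5 0.4]
top 169 px [249. 192.] mean [  1.   1. 202.] min [-12. -12. 179.] max [ 14.  13. 209.] bgr [137. 141. 144.]
side 359 px [253. 182.] mean [ -1. -10. 182.] min [-14. -16. 155.] max [ 14.   0. 205.] bgr [109. 108. 110.]
```

>>> {"fn": "drive_tool", "kwargs": {"gripper": [0,0,0,0,0,0,0,0], "slide": [[3,0,0],[2.8,0,0],[0,4,0],[0,4,0],[0,4,0],[0,0.7,0],[-1,0,0],[-1,0,0]], "delta_rot": [[0,0,0],[0,0,0],[0,0,0],[0,0,0],[0,0,0],[0,0,0],[0,0,0],[0,0,0]]}}

```text
clock: 7.55
eef_pos: [0.5628, -0.0153, 0.1652]
ee_rot: [-0.0, 0.623, 0.782, -0.0]
force: [-0.1, -0.3, -0.2]
finger_gap: -0.0001
grip_force: 0.0
```

>>> {"fn": "drive_tool", "kwargs": {"gripper": [0,0,0,0,0,0], "slide": [[-0.8,0,0],[-0.6,0,0],[-0.6,0,0],[-0.6,0,0],[-0.6,0,0],[0,0,0]], "delta_rot": [[0,0,0],[0,0,0],[0,0,0],[0,0,0],[0,0,0],[0,0,0]]}}

```text
clock: 8.3
eef_pos: [0.5709, -0.046, 0.1653]
ee_rot: [0.0, 0.623, 0.782, -0.0]
force: [-0.3, 0.3, 0.6]
finger_gap: -0.0005
grip_force: 0.0
```

```bash
python3 -c "
from h import *
edge();edge(-1)"
```

```text
clock 8.3 tcp drive mm [1.000e-01 7.600e+00 1.653e+02] F [-0.3  0.3  0.6]
z 163 172 edge 14.2 knob x~ -0.3 y front -36.2
z 172 182 edge 14.0 knob x~ -0.5 y front -38.3
z 182 192 edge 13.1 knob x~ -1.4 y front -39.7
z 192 202 edge 13.0 knob x~ -1.5 y front -38.5
clock 8.35 tcp drive mm [  0.2   7.9 165.3] F [-0.8 -0.2 -0.2]
z 163 172 edge -13.6 knob x~ 0.9 y front -36.1
z 172 182 edge -13.9 knob x~ 0.6 y front -37.9
z 182 192 edge -13.8 knob x~ 0.7 y front -38.5
z 192 202 edge -13.9 knob x~ 0.6 y front -37.8
```

>>> {"fn": "drive_tool", "kwargs": {"gripper": [0,0,0,0,0,0], "slide": [[-0.6,0,0],[-0.6,0,0],[-0.5,0,0],[-0.4,0,0],[-0.3,0,0],[0,0,0]], "delta_rot": [[0,0,0],[0,0,0],[0,0,0],[0,0,0],[0,0,0],[0,0,0]]}}

```text
clock: 9.15
eef_pos: [0.5763, -0.0691, 0.1653]
ee_rot: [0.0, 0.623, 0.782, -0.0]
force: [0.4, 0.5, 0.6]
finger_gap: -0.0004
grip_force: 0.0
```

```bash
python3 -c "
from h import *
edge()"
```

```text
clock 9.15 tcp drive mm [  0.2 -16.2 165.3] F [0.4 0.5 0.6]
z 163 172 edge 14.0 knob x~ -0.5 y front -61.7
z 172 182 edge 12.7 knob x~ -1.8 y front -63.4
z 182 192 edge 14.8 knob x~ 0.3 y front -65.0
z 192 202 edge 12.3 knob x~ -2.2 y front -61.2
```

>>> {"fn": "drive_tool", "kwargs": {"gripper": [0,0,0], "slide": [[-0.2,0,0],[-0.1,0,0],[0,0,0]], "delta_rot": [[0,0,0],[0,0,0],[0,0,0]]}}

```text
clock: 9.57
eef_pos: [0.5769, -0.0717, 0.1653]
ee_rot: [0.0, 0.623, 0.782, 0.0]
force: [-0.3, -0.4, 0.3]
finger_gap: 0.0
grip_force: 0.2
```

>>> {"fn": "drive_tool", "kwargs": {"gripper": [0,0,0], "slide": [[-0.1,0,0],[-0.1,0,0],[0,0,0]], "delta_rot": [[0,0,0],[0,0,0],[0,0,0]]}}

```text
clock: 9.95
eef_pos: [0.5773, -0.0737, 0.1653]
ee_rot: [0.0, 0.623, 0.782, 0.0]
force: [0.1, -0.5, 0.0]
finger_gap: 0.0001
grip_force: 0.2
```

```bash
python3 -c "
from h import *
edge()"
```

```text
clock 9.95 tcp drive mm [ 1.000e-01 -2.090e+01  1.653e+02] F [ 0.1 -0.5  0. ]
z 163 172 edge 12.5 knob x~ -2.0 y front -66.2
z 172 182 edge 13.5 knob x~ -1.0 y front -69.1
z 182 192 edge 13.4 knob x~ -1.1 y front -69.9
z 192 202 edge 12.1 knob x~ -2.4 y front -64.8
```

>>> {"fn": "drive_tool", "kwargs": {"gripper": [0,0,0,0,0,0,0,0], "slide": [[2,0,0],[3,1,0],[0,4,0],[0,3,0],[-3,0.5,0],[-4,0,0.5],[-0.2,0,0.2],[0,0,0]], "delta_rot": [[0,0,0],[0,0,0],[0,0,0],[0,0,0],[0,0,0],[0,0,0],[0,0,0],[0,0,0]]}}

```text
clock: 11.0
eef_pos: [0.6646, -0.0747, 0.1579]
ee_rot: [-0.001, 0.623, 0.783, 0.0]
force: [0.2, 0.3, -0.3]
finger_gap: -0.0
grip_force: 0.0
```

```bash
python3 -c "
from h import *
edge(-1);knob('c')
im=cv2.imread('pics/side_c.png')[110:290,170:340];cv2.imwrite('pics/crop_c.png',cv2.resize(im,None,fx=3,fy=3))"
```

```text
clock 11.0 tcp drive mm [ 85.  -41.5 157.9] F [ 0.2  0.3 -0.3]
z 163 172 edge -13.7 knob x~ 0.8 y front -66.4
z 172 182 edge -13.1 knob x~ 1.4 y front -69.5
z 182 192 edge -13.0 knob x~ 1.5 y front -69.8
z 192 202 edge -8.2 knob x~ 6.3 y front -65.8
clock 11.05 tcp drive mm [ 85.2 -40.9 158.1] F [-0.7  0.3  0.8]
side 346 px [295. 183.] mean [ 76. -50. 193.] min [ 54. -56. 163.] max [ 89. -36. 214.] bgr [70. 70. 72.]
side 320 px [258. 195.] mean [ -1. -62. 177.] min [-13. -70. 152.] max [ 13. -51. 197.] bgr [110. 109. 111.]
```

View pics/crop_c.png

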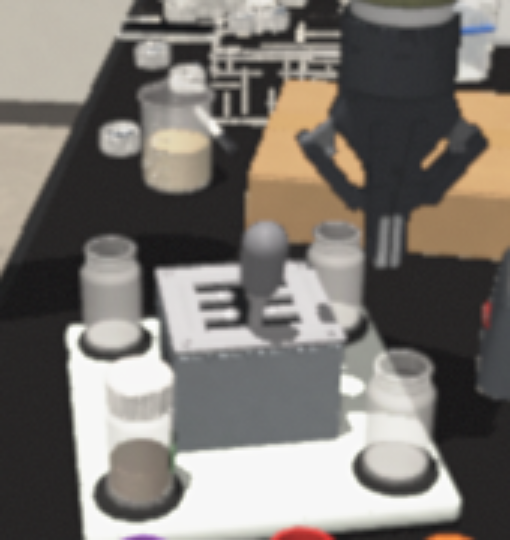

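The crop shows the lever (262,270) over the right slot in the cross channel, with the fingers (388,240) on the far side. Now I push it towards the near side.

>>> {"fn": "drive_tool", "kwargs": {"gripper": [0,0,0,0,0,0,0,0], "slide": [[-0.6,-2,0],[0,-2,0],[0,-1.5,0],[0,-0.7,0],[0,-0.7,0],[0,-0.7,0],[0,-0.7,0],[0,0,0]], "delta_rot": [[0,0,0],[0,0,0],[0,0,0],[0,0,0],[0,0,0],[0,0,0],[0,0,0],[0,0,0]]}}

```text
clock: 12.15
eef_pos: [0.5849, -0.1006, 0.1582]
ee_rot: [-0.0, 0.623, 0.782, -0.0]
force: [-0.1, -0.5, -0.2]
finger_gap: -0.0
grip_force: 0.0
```

```bash
python3 -c "
from h import *
edge(-1)"
```

```text
clock 12.15 tcp drive mm [  1.4 -48.8 158.2] F [-0.1 -0.5 -0.2]
z 163 172 edge -41.8 knob x~ -27.3 y front -66.9
z 172 182 edge -43.9 knob x~ -29.4 y front -69.1
z 182 192 edge -43.4 knob x~ -28.9 y front -68.1
z 192 202 edge -37.0 knob x~ -22.5 y front -62.5
```

>>> {"fn": "drive_tool", "kwargs": {"gripper": [0,0,0,0,0], "slide": [[0,-0.6,0],[0,-0.5,0],[0,-0.4,0],[0,-0.2,0],[0,0,0]], "delta_rot": [[0,0,0],[0,0,0],[0,0,0],[0,0,0],[0,0,0]]}}

```text
clock: 12.82
eef_pos: [0.5688, -0.1043, 0.1584]
ee_rot: [-0.0, 0.623, 0.782, 0.0]
force: [0.5, 0.7, -0.1]
finger_gap: -0.0003
grip_force: 0.1
```

```bash
python3 -c "
from h import *
edge(-1)"
```

```text
clock 12.825 tcp drive mm [-15.  -48.8 158.4] F [ 0.5  0.7 -0.1]
z 163 172 edge -58.0 knob x~ -43.5 y front -66.0
z 172 182 edge -61.3 knob x~ -46.8 y front -68.2
z 182 192 edge -58.7 knob x~ -44.2 y front -65.6
z 192 202 edge -35.7 knob x~ -21.2 y front -63.5
```

>>> {"fn": "drive_tool", "kwargs": {"gripper": [0,0,0,0], "slide": [[0,-0.1,0],[0,-0.1,0],[0,-0.1,0],[0,0,0]], "delta_rot": [[0,0,0],[0,0,0],[0,0,0],[0,0,0]]}}

```text
clock: 13.38
eef_pos: [0.5659, -0.1049, 0.1583]
ee_rot: [-0.0, 0.623, 0.782, -0.0]
force: [1.1, 0.2, -0.4]
finger_gap: -0.0001
grip_force: 0.3
```

```bash
python3 -c "
from h import *
edge(-1)"
```

```text
clock 13.375 tcp drive mm [-18.  -48.7 158.3] F [ 1.1  0.2 -0.4]
z 163 172 edge -60.0 knob x~ -45.5 y front -66.2
z 172 182 edge -63.4 knob x~ -48.9 y front -67.3
z 182 192 edge -61.3 knob x~ -46.8 y front -64.5
z 192 202 edge -37.0 knob x~ -22.5 y front -63.8
```

>>> {"fn": "drive_tool", "kwargs": {"gripper": [0,0,0,0,0,0,0,0], "slide": [[0,-0.1,0],[0,-0.1,0],[0,0,0],[0,2,0],[0,5,0],[0,5,-2],[0,0,-5],[0,0,-3]], "delta_rot": [[0,0,0],[0,0,0],[0,0,0],[0,0,0],[0,0,0],[0,0,0],[0,0,0],[0,0,0]]}}

```text
clock: 14.42
eef_pos: [0.6817, -0.0787, 0.2599]
ee_rot: [0.001, 0.623, 0.782, -0.0]
force: [1.3, 0.4, 0.1]
finger_gap: -0.0004
grip_force: 0.0
```

```bash
python3 -c "
from h import *
knob('d')
a=cv2.imread('pics/side_d.png')[140:300,170:330];b=cv2.imread('pics/top_d.png')[120:280,170:330]
cv2.imwrite('pics/crop_d.png',cv2.resize(np.hstack([a,b]),None,fx=2.5,fy=2.5))
print([proj('top',[*(O+np.array([-.0435,-.0445])@A),.165])])"
```

```text
clock 14.425 tcp drive mm [100.7 -49.2 259.9] F [1.3 0.4 0.1]
side 295 px [232. 198.] mean [-49. -60. 172.] min [-64. -67. 152.] max [-32. -48. 189.] bgr [112. 111. 112.]
[array([274.04565998, 208.59528244])]
```

View pics/crop_d.png

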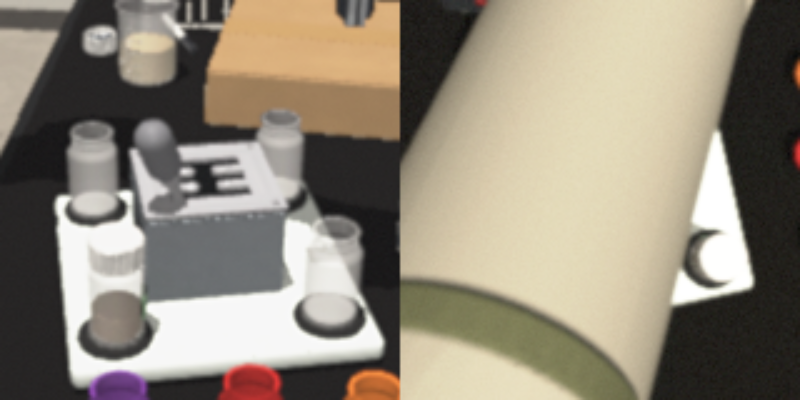

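The side view shows the lever (160,165) fully home in the near-right slot, at x ≈ -47 mm. All four vials are standing and the robot is clear, so I'm handing in.

```bash
python3 -c "
from h import *
print(robot.sign_off())"
```

```text
the job is handed in; nothing more can be done
None
```

The lever is fully home in the near-right corner slot, the station with the capped sample vial. It entered no other corner slot on the way, all four vials are still standing, and the job was handed in at about 14 s with the arm clear.

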